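Nip a turned bush in the fixture, free the guarded clamp lever and hold it over

TASK

Clamp the turned bush in the bench fixture: first slide the jaw by its upright post until it has pressed the bush against the sprung anvil and the anvil has clearly given way, and leave the jaw there. Next flip the safety catch right over, away from the lever, and only then pull the clamp lever by its cross-bar handle towards the bush as far as it goes, and finish while still holding it there with the fingers against its spring, so that the bush stays clamped. The bush stays upright in its place, and the other things on the bench are left where they are.

Things in the scene. Friction and masses are not known exactly. Their poses are not given: they have to be found in the camera images.
- fixture: the clamping fixture; origin on the bench top below the bush's seat. Its axes, used below: x away from the robot, to the lever; y left; z up (turned about z only). Dark T-shaped base 12 mm thick: x -45 to 45, y -215 to 90 mm, and x 45 to 135, y -60 to 55. Stop block 42 mm high at x -40 to -24, fixed jaw 62 mm high at y 50 to 78, ram guide 58 mm high at x 47 to 69
- bush_centre (a point): centre of the body of the loose turned aluminium bush to be clamped, 42 mm above the bench: 44 mm diameter, 60 mm high, plus a 24 mm spigot 25 mm high on top, about 0.3 kg; it stands upright on the fixture plate between the sliding jaw and the sprung anvil
- jaw_slide (a joint): travel of the sliding jaw along the fixture's +y, in m: 0 fully open, 0.09 the end of its track; it drags with about 7 N and stays where it is left (the anvil's spring cannot push it back)
- jaw_post (a point): grip point on the sliding jaw's upright round steel post, on its axis, 100 mm above the bench. The post is 16 mm thick, its top 125 mm above the bench; the slide round it is 36 mm high. It stands 75 mm behind (-y of) the jaw's face and is moved along the fixture's +y to close the jaw
- jaw_face (a point): middle of the flat vertical front face of the sliding jaw (60 mm wide, top 62 mm above the bench), which looks to the fixture's +y, towards the bush
- anvil (a joint): how far the round sprung anvil in the fixed jaw (the +y side of the seat) is pushed in, in m: 0 free, 0.008 at its stop; spring 1.2 N at first, 4.4 N at the stop. Free, its face is at y = 26 mm of the fixture
- safety_catch (a joint): angle of the safety catch in rad: 0 leaning across in front of the lever (blocks it), 0.7 upright, 1.396 flipped fully over to the fixture's -y side (lever free). Stiff (about 1 N at its tab), stays where it is left
- catch_tab (a point): middle of the catch's thumb tab, a round steel bar 12 mm thick, 44 mm long, parallel to the fixture's x, sticking out to -x from the catch's free end. At catch angle 0 it is at x 77, y 37, z 140 mm of the fixture; it is pushed (or pinched and carried) over the top to y -97, z 140 mm
- catch_hinge (a point): point on the catch's hinge axis (parallel to the fixture's x, 60 mm above the bench) below the tab; the tab's axis swings about it at 105 mm radius, from 0.698 rad left (+y) of upright to 0.698 rad right of upright
- clamp_lever (a joint): angle of the clamp lever, rad: 0 at rest, leaning 0.4 from upright to the fixture's +x; grows as the handle is pulled to -x, over the bush; end stop 0.7 (leaning 0.3 to -x). A return spring takes 1.5 N at the handle at first, 5 to 6 N at the end, and throws it back if let go. With the catch at 0 it is blocked after 0.1 to 0.2 rad
- lever_handle (a point): centre of the black round cross-bar, 22 mm thick and 70 mm long, parallel to the fixture's y, on top of the clamp lever (a 12 mm round steel bar), like a T; at rest 188 mm above the bench
- lever_pivot (a point): point on the lever's pivot axis (parallel to the fixture's y, 50 mm above the bench) straight below the handle's path; the handle's centre swings about it at 150 mm radius
- ram (a joint): travel of the ram that the lever drives towards the bush, in m: 0.02 per rad of the lever
- nose (a joint): how far the ram's sprung nose is pressed back by the bush, in m: 0 while it touches nothing; spring 1.5 N at first, 0.3 N more for each mm
- spare_ring_mid (a point): bystander, leave alone: spare steel ring, 56 mm across, 30 mm high; this point is at about half its height
- tool_block_mid (a point): bystander, leave alone: dark steel lathe tool block, 70 x 50 x 56 mm; this point is at about half its height
- hex_key_mid (a point): bystander, leave alone: steel L-shaped hex key, 100 mm long, 8 mm thick, lying flat; this point is at about half its height
- gauge_block_mid (a point): bystander, leave alone: small steel block 50 x 25 x 12 mm; this point is at about half its height
- hammer_mid (a point): bystander, leave alone: hammer lying on the bench; this point is at about half its height
- tin_mid (a point): bystander, leave alone: open aluminium cup, 64 mm across, 60 mm high; this point is at about half its height
- try_square_mid (a point): bystander, leave alone: try square lying flat, wooden stock, steel blade; this point is at about half its height
- oil_bottle_mid (a point): bystander, leave alone: white plastic bottle, 52 mm across, 130 mm high, blue cap; this point is at about half its height
There are look-alikes about, which are no part of the job. What is shaped like the part that bears bush_centre but yellow is not meant.

How it is judged (in metres and radians):
On the way, in this order (a step that is already met when the one before it is completed fails the run):
1. the jaw presses the bush against the anvil: anvil pushed in by more than 2 mm, jaw in contact with the bush (value of joint anvil above 0.002 m and contact force between jaw_slide and bush above 0.5 N), for 0.2 s.
2. the safety catch is flipped over (more than 1.15 rad) while the lever is still at rest (below 0.15 rad) (value of joint safety_catch above 1.15 rad and value of joint clamp_lever below 0.15 rad), for 0.2 s.
3. the lever is pulled over (more than 0.62 of 0.7 rad) (value of joint clamp_lever above 0.62 rad), for 0.3 s.
At the end, for the whole second after the job is handed in: the fingers (over 1.5 N) hold the lever still beyond 0.62 of 0.7 rad; catch beyond 1.15 rad; the bush upright (0.08 rad) on the plate, touched by the jaw (over 0.5 N), anvil pushed in over 1.5 mm, ram nose on the bush (over 0.7 N) (value of joint anvil above 0.0015 m and contact force between jaw_slide and bush above 0.5 N and value of joint safety_catch above 1.15 rad and value of joint clamp_lever above 0.62 rad and velocity of joint clamp_lever below 0.05 rad/s and contact force between the fingers and clamp_lever above 1.5 N and contact force between nose and bush above 0.7 N and angle between bush's own z axis and vertical below 0.08 rad and z of bush_centre in the frame of fixture below 0.046 m); the arm keeps its last pose, push and grip.
It fails at once if the lever is forced past 0.35 rad with the catch not flipped over (value of joint clamp_lever above 0.35 rad and value of joint safety_catch below 1 rad).
It fails at once if the bush is tipped over (angle between bush's own z axis and vertical above 0.35 rad).
It fails at once if a bystander is moved by more than 30 mm (distance of any of spare_ring_mid, tool_block_mid, hex_key_mid, gauge_block_mid, hammer_mid, tin_mid, try_square_mid, oil_bottle_mid from where it was at the start of the episode above 0.03 m).
It also fails if it takes over 64 s, if anything falls off the work surface, if the arm or the gripper's body presses on something with over 40 N, if the wrist force passes 120 N, or if a joint passes its speed limit or range.

ROBOT

A 6-joint arm with a two-finger parallel gripper is mounted at the origin on the work surface. World frame = base frame: x ahead of the robot, y to its left, z up, the work surface at z = 0. Lengths are in mm, angles in rad, forces in N, time in s.
With the tool pointing down it reaches from about 350 to 975 mm from the base axis. Payload 7.1 kg.
Tool frame: the origin (TCP) lies at the very end of the fingers, on their centre line; the grasp point (between the pads) lies 19 mm behind it (ctrl.tcp_to_grasp is the distance from the TCP to the grasp point, in mm); z points along the fingers, x is the direction in which the jaws open and shut, and the axes are right-handed (so a half turn about z gives the same grasp; the last joint's range is limited). The gripper opens to 88 mm and grips with 3 to 60 N. Pads are 20 mm wide; open, the fingers measure 115 mm over their backs; the gripper's body (75 mm by 178 mm) begins 61 mm behind the grasp point.
Start: joints at [1.082, 0.423, 1.63, -0, 1.089, -0.019], TCP at [282.91, 557.285, 222.675] pointing down, gripper open.
Joint ranges: [-3, 3], [-0.9, 2.11], [0.09, 2.58], [-1.31, 4.45], [0.11, 2.69], [-2.54, 2.54]. Speed limits (rad/s): [2.39, 2.39, 3.01, 3.14, 3.14, 3.14].

INTERFACE

Orientations are given as a rotation vector (axis times angle).
In Python, from workcell import get_obs, viewer, ctrl, masks_of gives the robot as it stands. The module is installed in compiled form; this text tells all that it offers.
- The arm moves only by the shell command python3 -m inch 'ROWS'. ROWS is JSON, a list of rows, each an object of numbers: "tx", "ty", "tz": the shift along the tool's x, y, z in cm; "ax", "ay", "az": the turn, a rotation vector about the tool's x, y, z in degrees; "jaw": the opening, from 0 (shut) to 1 (fully open). In form: [{"tx": .., "ty": .., "tz": .., "ax": .., "ay": .., "az": .., "jaw": ..}, ...]. A call has 1 to 12 rows; each row shifts and turns the commanded pose from where the row before left it, along the tool's axes as they then stand; what a row does not reach is not made up. A row lasts 1/8 s, in which the tool goes at most 62.5 mm and 10.7 degrees, less where a joint would pass 70% of its speed; a pose out of reach is approached as far as the arm can. A call is refused whole if a number of a shift passes 6.25 or a number of a turn 10.7, either way. A call with a gripper value outside its range is refused whole. The fingers move at their own pace and stop on an object; the grip force is fixed at half the most. Time passes only in rows, so rows that do not move let the fingers close. It gives the time, the measured TCP pose, the force and the opening at its end, in the units of the state.
- get_obs(): the state, without advancing time (a new reading comes with each control period).
- viewer.get_image(name): name is "scene" or "top" or "wrist"; returns (picture, depth): 384x512x3 uint8, red, green, blue; 384x512 float32, mm along the optical axis (not along the pixel's ray), 0 where there is no reading.
- viewer.get_calibration(name): a dict with "fx", "fy", "cx", "cy" (pixels), "distortion" ([k1, k2, p1, p2, k3] as OpenCV has them; the pictures are not rectified), "rvec" (rotation vector, rad) and "tvec" (3), from world to camera coordinates, as OpenCV has them. Camera axes: x right, y down, z forward; pixel columns grow to the right and rows downward; lengths in mm; the calibration is good to about 2 mm. A picture is of the moment at which its call begins: read the wrist's pose just before it. get_calibration takes no time and is no camera call; for the wrist camera it gives the pose at the moment of the call.
- ctrl.close_job(): hands the job in, once; it reports no verdict.
Trained networks look in the newest picture that a camera, given by its name, has taken for a name from the list of things; names that differ only in an ending like _2 or _b are one class to them, and where a whole thing is asked for, a point or a joint stands for the part that bears it (a point fixed in the world has none). Each returns a list of dicts, best first, with "score" (0 to 1); they miss things now and then, are a little off and sometimes report something else, mostly with a low value. They report only what shows in the picture. A call takes as long as a camera call. They do not tell look-alikes from the thing itself.
- masks_of(camera, thing): "pixels" (384x512 bool, what is visible of it) and "location" ([column, row] in pixels, amid what is visible of it).
The state is a dict: "t": time; "qpos": joint angles; "qvel": joint speeds; "joint_torque": joint torques, N m; "ee_pos": TCP position; "orientation": TCP orientation; "ft_force": force on the tool from outside, world axes, zero at the start; "moment": the same for the moment, N m; "width": finger opening in mm.
Only numpy, scipy, OpenCV 4.12 (cv2) and the standard library are available. Lean on these libraries where they do the work, as an engineer would, in place of code of your own. Each camera call takes 0.05 s, during which the arm holds its last target. There are 200 camera calls.

## Working session

There is one attempt and no reset: what is moved stays moved. The work goes in short steps, Python scripts to look and compute and a shell command to move; the robot and the scene stay as the last step left them, time stands still between calls to the robot, and variables do not carry over. Pictures are saved under pics/ and viewed, about 8 in all and at most 12, crops included, and the job is handed in when it is done.

```bash
mkdir -p pics; cat > h.py <<'E'
import numpy as np,cv2
from workcell import get_obs,viewer,ctrl,masks_of
from scipy.spatial.transform import Rotation as R
def pts(name,d,mask):
    c=viewer.get_calibration(name);K=np.array([[c['fx'],0,c['cx']],[0,c['fy'],c['cy']],[0,0,1.]])
    v,u=np.nonzero(mask&(d>0));p=cv2.undistortPoints(np.stack([u,v],1).astype(float)[:,None],K,np.array(c['distortion'],float))[:,0]
    z=d[v,u];P=np.c_[p*z[:,None],z];Rm=cv2.Rodrigues(np.array(c['rvec'],float))[0]
    return (P-np.array(c['tvec']).ravel())@Rm,np.stack([u,v],1)
def proj(name,P):
    c=viewer.get_calibration(name);K=np.array([[c['fx'],0,c['cx']],[0,c['fy'],c['cy']],[0,0,1.]])
    return cv2.projectPoints(np.array(P,float).reshape(-1,3),np.array(c['rvec'],float),np.array(c['tvec'],float),K,np.array(c['distortion'],float))[0][:,0]
def save(n,im): cv2.imwrite('pics/'+n,cv2.cvtColor(im,cv2.COLOR_RGB2BGR))
E
python3 - <<'E'
from h import *
ims=[]
for n in('scene','top'):
    im,d=viewer.get_image(n);save(n+'0.png',im);np.savez('/tmp/'+n,im=im,d=d)
    for t in('fixture','bush_centre','jaw_post','lever_handle','catch_tab'):
        for m in masks_of(n,t)[:3]:
            P,_=pts(n,d,m['pixels'])
            print(n,t,round(m['score'],2),np.round(m['location']),len(P),np.round(np.median(P,0)) if len(P) else '',np.round(P.max(0)) if len(P) else '')
o=get_obs();print(o['t'],o['orientation'],R.from_rotvec(o['orientation']).as_matrix().round(3))
E
```

```text
scene fixture 0.56 [233. 195.] 4784 [550.   1.  24.] [681. 108. 200.]
scene fixture 0.2 [277. 243.] 144 [558. 171.   6.] [590. 203.  12.]
scene bush_centre 0.85 [330. 208.] 381 [410. 177.  55.] [422. 191.  88.]
scene bush_centre 0.8 [250. 184.] 419 [527.  11.  68.] [541.  24. 100.]
scene bush_centre 0.71 [303. 176.] 427 [398.  69.  55.] [412.  83.  87.]
scene jaw_post 0.83 [227. 150.] 902 [ 503. -117.   36.] [539. -62. 126.]
scene lever_handle 0.79 [197. 180.] 369 [664.  -1. 193.] [680.  24. 200.]
scene lever_handle 0.58 [226. 153.] 873 [ 503. -114.   37.] [539. -62. 126.]
scene lever_handle 0.35 [222. 186.] 120 [614.  34. 141.] [623.  44. 147.]
scene catch_tab 0.58 [227. 186.] 227 [602.  21. 126.] [627.  45. 148.]
top fixture 0.76 [290. 218.] 6562 [525. -27.  16.] [725. 108. 200.]
top bush_centre 0.86 [202. 270.] 320 [396. 166.  60.] [416. 190.  87.]
top bush_centre 0.85 [277. 218.] 341 [509.   6.  71.] [536.  25.  99.]
top bush_centre 0.8 [252. 276.] 285 [385.  64.  60.] [407.  82.  88.]
top jaw_post 0.96 [327. 228.] 1045 [ 493. -117.   36.] [531. -61. 126.]
top lever_handle 0.85 [284. 144.] 596 [654.  -5. 192.] [725.  25. 200.]
top catch_tab 0.6 [271. 173.] 289 [607.  25. 124.] [665.  45. 148.]
0.6 [-2.67741335e+00 -1.64346278e+00 -1.08400773e-04] [[ 0.453  0.892  0.   ]
 [ 0.892 -0.453  0.   ]
 [ 0.     0.    -1.   ]]
```

```bash
python3 -c "
import cv2,numpy as np
cv2.imwrite('pics/both0.png',np.vstack([cv2.imread('pics/top0.png'),cv2.imread('pics/scene0.png')])[:, :])"; python3 -c "
import cv2
a=cv2.imread('pics/both0.png');print(a.shape)"
```

```text
(768, 512, 3)
```

View pics/top0.png

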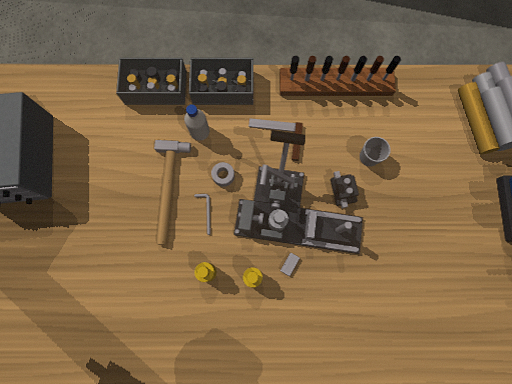

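View pics/scene0.png

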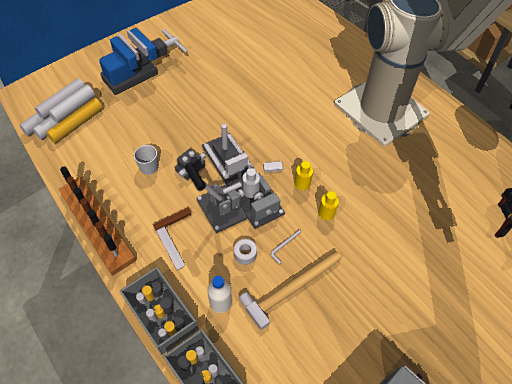

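The bush is the silver one at top pixel (277,218), scene pixel (250,184). The yellow look-alikes are at top (202,270) and (252,276). The jaw post is at top (345,226) and the lever handle at about (288,138). Next I fit the fixture frame and make a close crop to check it.

```bash
cat > fit.py <<'E'
from h import *
from scipy.optimize import least_squares
A=[]
for n in('scene','top'):
    z=np.load('/tmp/'+n+'.npz');P,uv=pts(n,z['d'],np.ones((384,512),bool))
    s=(abs(P[:,0]-560)<190)&(abs(P[:,1]+20)<170)&(P[:,2]>5);A.append(P[s])
    def ctr(lo,hi,c,r):
        q=A[-1];q=q[(q[:,2]>lo)&(q[:,2]<hi)&(np.hypot(q[:,0]-c[0],q[:,1]-c[1])<r)]
        return q
    for nm,a in dict(post=(120,130,(510,-112),30),spigot=(95,106,(520,12),30),handle=(180,202,(670,0),60),tab=(134,150,(615,38),40),fixed=(58,66,(530,70),40),jaw=(58,66,(510,-50),50),slide=(32,38,(500,-117),50)).items():
        q=ctr(*a)
        if len(q)<4: print(n,nm,len(q));continue
        (c,wh,an)=cv2.minAreaRect(q[:,:2].astype(np.float32));w=np.linalg.svd(q[:,:2]-q[:,:2].mean(0))[2][0]
        print(n,nm,len(q),'ctr',np.round(c,1),'wh',np.round(wh,1),'ang',round(an,1),'pca',round(np.degrees(np.arctan2(w[1],w[0])),1),'z',np.round(np.percentile(q[:,2],[5,50,95]),0))
    q=A[-1];q=q[(q[:,2]>8)&(q[:,2]<15)&(abs(q[:,0]-560)<120)]
    np.save('/tmp/base_'+n,q)
    (c,wh,an)=cv2.minAreaRect(q[:,:2].astype(np.float32));print(n,'base',len(q),c,wh,an)
E
python3 fit.py
python3 - <<'E'
import cv2
a=cv2.imread('pics/top0.png')[110:260,210:380];b=cv2.imread('pics/scene0.png')[115:235,175:300]
import numpy as np
a=cv2.resize(a,(400,353),interpolation=2);b=cv2.resize(b,(400,384),interpolation=2)[:353]
cv2.imwrite('pics/crop1.png',np.hstack([a,b]))
E
```

```text
scene post 9 ctr [ 498.3 -136.3] wh [ 4.4 10.4] ang 54.8 pca 143.3 z [121. 123. 124.]
scene spigot 44 ctr [518.5   4.1] wh [21.7 20.5] ang 77.5 pca 76.3 z [95. 96. 99.]
scene handle 281 ctr [666.3 -10.9] wh [70.8 22.2] ang 81.8 pca 81.5 z [186. 196. 199.]
scene tab 108 ctr [601.3  36.1] wh [18.8 45.8] ang 71.6 pca -11.1 z [137. 143. 147.]
scene fixed 249 ctr [530.2  75. ] wh [29.1 69. ] ang 84.1 pca -7.6 z [58. 61. 63.]
scene jaw 121 ctr [506.9 -46.5] wh [59.4 81.6] ang 0.1 pca 6.7 z [59. 61. 64.]
scene slide 272 ctr [ 501.8 -116.9] wh [98.3 52.3] ang 77.8 pca 88.2 z [33. 35. 37.]
scene base 1644 (559.3578491210938, -22.70135498046875) (238.5714569091797, 327.2172546386719) 3.5745913982391357
top post 8 ctr [ 495.2 -135.4] wh [2.7 8.5] ang 66.7 pca 158.8 z [121. 123. 125.]
top spigot 70 ctr [513.8   3.6] wh [19.8 22.4] ang 89.5 pca -152.6 z [95. 96. 98.]
top handle 367 ctr [661.8  -9.3] wh [69.8 20.5] ang 80.7 pca -98.8 z [187. 196. 199.]
top tab 132 ctr [597.2  35.2] wh [18.7 44.4] ang 78.0 pca 166.0 z [137. 144. 147.]
top fixed 343 ctr [525.7  76.3] wh [27.8 68.8] ang 81.3 pca 172.4 z [59. 61. 63.]
top jaw 181 ctr [503.2 -73.1] wh [16.2 59.2] ang 81.0 pca 171.9 z [59. 61. 63.]
top slide 595 ctr [ 495.3 -125.1] wh [81.6 50. ] ang 81.3 pca -105.8 z [33. 35. 37.]
top base 2837 (559.96728515625, -20.276153564453125) (239.18296813964844, 337.8404541015625) 0.9476238489151001
```

View pics/crop1.png

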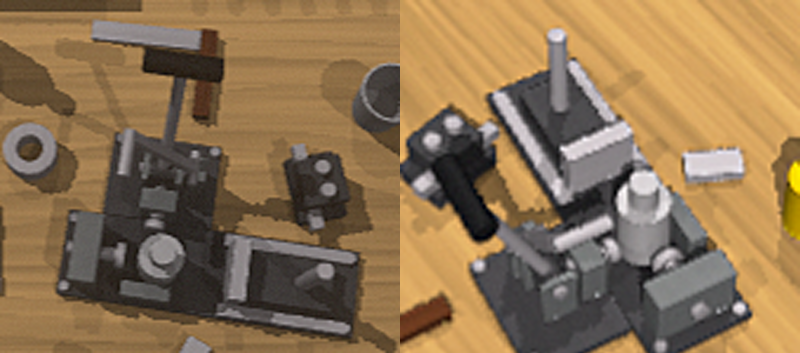

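The crop confirms the silver bush in the seat, with the fixture turned about -8.7° and its origin near (518, 11). The post, tab, handle and fixed jaw all agree to 2–3 mm. I turn the tool x axis to the fixture x axis first, so that ty = -fixture y.

```bash
cat >> h.py <<'E'
O=np.array([517.8,11.2,0]);RF=R.from_euler('z',-8.7,degrees=True).as_matrix()
def st():
    o=get_obs();M=R.from_rotvec(o['orientation']).as_matrix()
    print('t',round(o['t'],2),'tcp fixture',((o['ee_pos']-O)@RF).round(1),'toolx deg',round(np.degrees(np.arctan2(M[1,0],M[0,0])),2),'tz',M[:,2].round(3),'F fix',(np.array(o['ft_force'])@RF).round(1),'w',round(o['width'],1))
E
python3 -m inch '[{"az":10.25,"jaw":1},{"az":10.25,"jaw":1},{"az":10.25,"jaw":1},{"az":10.25,"jaw":1},{"az":10.25,"jaw":1},{"az":10.25,"jaw":1},{"az":10.3,"jaw":1},{"jaw":1}]'; python3 -c "
from h import *;st()"
```

```text
t 0.6 tcp fixture [-314.8  504.3  222.7] toolx deg 63.09 tz [ 0.  0. -1.] F fix [0.5 0.5 0.1] w 88.0$[0]: bad value
```

```bash
python3 -m inch '[{"tx":0,"ty":0,"tz":0,"ax":0,"ay":0,"az":10.25,"jaw":1}]'; python3 -c "
from h import *;st()"
```

```text
t: 0.72
ee_pos: [282.9, 557.3, 222.7]
orientation: [-2.816, -1.392, -0.0]
ft_force: [0.1, 0.2, 0.1]
width: 87.7
t 0.72 tcp fixture [-314.8  504.3  222.7] toolx deg 52.61 tz [ 0.  0. -1.] F fix [0.  0.2 0.1] w 87.7
```

```bash
python3 -m inch '[{"tx":0,"ty":0,"tz":0,"ax":0,"ay":0,"az":10.2,"jaw":1},{"tx":0,"ty":0,"tz":0,"ax":0,"ay":0,"az":10.2,"jaw":1},{"tx":0,"ty":0,"tz":0,"ax":0,"ay":0,"az":10.2,"jaw":1},{"tx":0,"ty":0,"tz":0,"ax":0,"ay":0,"az":10.2,"jaw":1},{"tx":0,"ty":0,"tz":0,"ax":0,"ay":0,"az":10.2,"jaw":1},{"tx":0,"ty":0,"tz":0,"ax":0,"ay":0,"az":10.3,"jaw":1},{"tx":0,"ty":0,"tz":0,"ax":0,"ay":0,"az":0,"jaw":1}]'; python3 -c "
from h import *;st()"
```

```text
t: 1.6
ee_pos: [282.9, 557.3, 222.7]
orientation: [-3.133, 0.229, -0.0]
ft_force: [0.0, -0.1, -0.4]
width: 87.8
t 1.6 tcp fixture [-314.8  504.3  222.7] toolx deg -8.38 tz [ 0.  0. -1.] F fix [ 0.  -0.1 -0.4] w 87.8
```

```bash
python3 -m inch '[{"tx":2.6,"ty":5.4,"tz":0,"ax":0,"ay":0,"az":0,"jaw":1},{"tx":2.6,"ty":5.4,"tz":0,"ax":0,"ay":0,"az":0,"jaw":1},{"tx":2.6,"ty":5.4,"tz":0,"ax":0,"ay":0,"az":0,"jaw":1},{"tx":2.6,"ty":5.4,"tz":0,"ax":0,"ay":0,"az":0,"jaw":1},{"tx":2.6,"ty":5.4,"tz":0,"ax":0,"ay":0,"az":0,"jaw":1},{"tx":2.6,"ty":5.4,"tz":0,"ax":0,"ay":0,"az":0,"jaw":1},{"tx":2.6,"ty":5.4,"tz":0,"ax":0,"ay":0,"az":0,"jaw":1},{"tx":2.6,"ty":5.4,"tz":0,"ax":0,"ay":0,"az":0,"jaw":1},{"tx":2.6,"ty":5.4,"tz":0,"ax":0,"ay":0,"az":0,"jaw":1},{"tx":2.6,"ty":5.4,"tz":0,"ax":0,"ay":0,"az":0,"jaw":1},{"tx":2.6,"ty":5.4,"tz":0,"ax":0,"ay":0,"az":0,"jaw":1},{"tx":0,"ty":0,"tz":0,"ax":0,"ay":0,"az":0,"jaw":1}]'; python3 -c "
from h import *;st()
im,d=viewer.get_image('wrist');save('w1.png',im)
P,uv=pts('wrist',d,np.ones((384,512),bool));F=(P-O)@RF
print(proj('wrist',O+RF@np.array([0,-150,125.])))
s=(F[:,2]>117)&(F[:,2]<130)&(abs(F[:,0])<40)&(abs(F[:,1]+150)<40);print(s.sum(),F[s].mean(0).round(1),F[s].min(0).round(1),F[s].max(0).round(1))
"
```

```text
t: 3.1
ee_pos: [479.4, -75.8, 222.9]
orientation: [3.132, -0.234, 0.002]
ft_force: [0.2, 1.1, -0.3]
width: 87.7
t 3.1 tcp fixture [-24.8 -91.8 222.9] toolx deg -8.54 tz [ 0.001 -0.001 -1.   ] F fix [ 0.   1.1 -0.3] w 87.7
[[282.94747841 250.99545642]]
245 [  -3.6 -150.5  123.9] [ -11.  -159.3  117. ] [   4.1 -143.6  126.5]
```

View pics/w1.png

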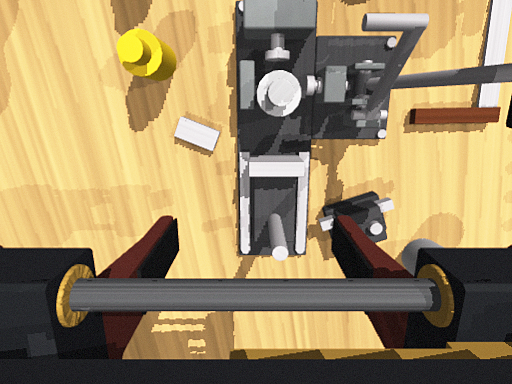

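The wrist picture shows the post top at (280,253), the bush at (280,90), and the tab at (395,20). The fit holds. I move above the post, then down and grip.

```bash
python3 -m inch '[{"tx":1.1,"ty":3.0,"tz":0,"ax":0,"ay":0,"az":0,"jaw":1},{"tx":1.1,"ty":2.9,"tz":0,"ax":0,"ay":0,"az":0,"jaw":1},{"tx":0,"ty":0,"tz":3.5,"ax":0,"ay":0,"az":0,"jaw":1},{"tx":0,"ty":0,"tz":3.5,"ax":0,"ay":0,"az":0,"jaw":1},{"tx":0,"ty":0,"tz":3.6,"ax":0,"ay":0,"az":0,"jaw":1},{"tx":0,"ty":0,"tz":3.6,"ax":0,"ay":0,"az":0,"jaw":1},{"tx":0,"ty":0,"tz":0,"ax":0,"ay":0,"az":0,"jaw":1}]'; python3 -c "
from h import *;st()"
python3 -m inch '[{"tx":0,"ty":0,"tz":0,"ax":0,"ay":0,"az":0,"jaw":0},{"tx":0,"ty":0,"tz":0,"ax":0,"ay":0,"az":0,"jaw":0},{"tx":0,"ty":0,"tz":0,"ax":0,"ay":0,"az":0,"jaw":0},{"tx":0,"ty":0,"tz":0,"ax":0,"ay":0,"az":0,"jaw":0},{"tx":0,"ty":0,"tz":0,"ax":0,"ay":0,"az":0,"jaw":0},{"tx":0,"ty":0,"tz":0,"ax":0,"ay":0,"az":0,"jaw":0}]'; python3 -c "
from h import *;st()"
```

```text
t: 4.03
ee_pos: [489.3, -131.9, 78.8]
orientation: [-3.132, 0.226, 0.009]
ft_force: [0.3, -0.4, -0.1]
width: 88.0
t 4.03 tcp fixture [  -6.5 -145.7   78.8] toolx deg -8.26 tz [-0.005  0.002 -1.   ] F fix [ 0.4 -0.3 -0.1] w 88.0
t: 4.78
ee_pos: [491.4, -134.0, 80.7]
orientation: [-3.133, 0.232, 0.0]
ft_force: [0.9, -1.2, -0.0]
width: 31.1
t 4.78 tcp fixture [  -4.2 -147.5   80.7] toolx deg -8.48 tz [-0.  0. -1.] F fix [ 1.1 -1.1 -0. ] w 31.1
```

```bash
python3 -m inch '[{"tx":0,"ty":0.3,"tz":0,"ax":0,"ay":0,"az":0,"jaw":0},{"tx":0,"ty":0,"tz":0,"ax":0,"ay":0,"az":0,"jaw":0},{"tx":0,"ty":0,"tz":0,"ax":0,"ay":0,"az":0,"jaw":0},{"tx":0,"ty":0,"tz":0,"ax":0,"ay":0,"az":0,"jaw":0}]'; python3 -c "
from h import *;st()"
```

```text
t: 5.28
ee_pos: [493.9, -137.8, 81.0]
orientation: [3.132, -0.232, 0.009]
ft_force: [9.6, -1.4, -6.7]
width: 15.5
t 5.28 tcp fixture [  -1.1 -150.9   81. ] toolx deg -8.48 tz [ 0.006 -0.001 -1.   ] F fix [ 9.7  0.1 -6.7] w 15.5
```

```bash
python3 -m inch '[{"tx":0,"ty":-0.7,"tz":0,"ax":0,"ay":0,"az":0,"jaw":0},{"tx":0,"ty":-0.7,"tz":0,"ax":0,"ay":0,"az":0,"jaw":0},{"tx":0,"ty":-0.7,"tz":0,"ax":0,"ay":0,"az":0,"jaw":0},{"tx":0,"ty":-0.7,"tz":0,"ax":0,"ay":0,"az":0,"jaw":0},{"tx":0,"ty":-0.7,"tz":0,"ax":0,"ay":0,"az":0,"jaw":0},{"tx":0,"ty":-0.5,"tz":0,"ax":0,"ay":0,"az":0,"jaw":0},{"tx":0,"ty":-0.3,"tz":0,"ax":0,"ay":0,"az":0,"jaw":0},{"tx":0,"ty":-0.3,"tz":0,"ax":0,"ay":0,"az":0,"jaw":0},{"tx":0,"ty":-0.3,"tz":0,"ax":0,"ay":0,"az":0,"jaw":0},{"tx":0,"ty":-0.3,"tz":0,"ax":0,"ay":0,"az":0,"jaw":0},{"tx":0,"ty":0,"tz":0,"ax":0,"ay":0,"az":0,"jaw":0}]'; python3 -c "
from h import *;st()
im,d=viewer.get_image('top');save('t2.png',im)
P,uv=pts('top',d,np.ones((384,512),bool));F=(P-O)@RF
def g(a,zl,zh,x,y):
    s=(F[:,2]>zl)&(F[:,2]<zh)&(F[:,0]>x[0])&(F[:,0]<x[1])&(F[:,1]>y[0])&(F[:,1]<y[1]);print(a,s.sum(),F[s].min(0).round(1),F[s].max(0).round(1))
g('spig',95,102,(-30,30),(-30,40));g('jaw',58,66,(-35,35),(-80,5));g('body',66,75,(-30,30),(-30,40))"
```

```text
t: 6.65
ee_pos: [501.5, -87.0, 81.0]
orientation: [3.131, -0.231, 0.009]
ft_force: [7.8, -7.6, -7.0]
width: 15.5
t 6.65 tcp fixture [ -1.2 -99.5  81. ] toolx deg -8.44 tz [ 0.006 -0.002 -1.   ] F fix [ 8.9 -6.4 -7. ] w 15.5
spig 63 [-12.5 -16.   95. ] [ 8.6  6.  99.3]
jaw 181 [-31.3 -42.8  58.1] [28.5  1.8 65.4]
body 187 [-22.8 -26.7  66.2] [19.7 16.1 74.5]
```

```bash
for i in 1; do python3 -m inch '[{"tx":0,"ty":-0.2,"tz":0,"ax":0,"ay":0,"az":0,"jaw":0},{"tx":0,"ty":-0.2,"tz":0,"ax":0,"ay":0,"az":0,"jaw":0}]' >/dev/null; python3 -c "
from h import *;st()"; python3 -m inch '[{"tx":0,"ty":-0.2,"tz":0,"ax":0,"ay":0,"az":0,"jaw":0},{"tx":0,"ty":-0.1,"tz":0,"ax":0,"ay":0,"az":0,"jaw":0}]' >/dev/null; python3 -c "
from h import *;st()"; python3 -m inch '[{"tx":0,"ty":-0.1,"tz":0,"ax":0,"ay":0,"az":0,"jaw":0},{"tx":0,"ty":-0.1,"tz":0,"ax":0,"ay":0,"az":0,"jaw":0}]' >/dev/null; python3 -c "
from h import *;st()"; done
```

```text
t 6.95 tcp fixture [ -1.2 -95.9  81. ] toolx deg -8.44 tz [ 0.005 -0.003 -1.   ] F fix [ 9.5 -9.1 -7.1] w 15.8
t 7.2 tcp fixture [ -1.2 -92.9  81. ] toolx deg -8.45 tz [ 0.005 -0.003 -1.   ] F fix [ 9.  -9.2 -6.8] w 15.5
t 7.45 tcp fixture [ -1.2 -90.9  81. ] toolx deg -8.44 tz [ 0.005 -0.003 -1.   ] F fix [10.1 -9.  -6.9] w 15.7
```

```bash
python3 -m inch '[{"tx":0,"ty":-0.1,"tz":0,"ax":0,"ay":0,"az":0,"jaw":0},{"tx":0,"ty":-0.1,"tz":0,"ax":0,"ay":0,"az":0,"jaw":0}]' >/dev/null; python3 -c "
from h import *;st()"; python3 -m inch '[{"tx":0,"ty":-0.1,"tz":0,"ax":0,"ay":0,"az":0,"jaw":0},{"tx":0,"ty":0,"tz":0,"ax":0,"ay":0,"az":0,"jaw":0}]' >/dev/null; python3 -c "
from h import *;st()
im,d=viewer.get_image('scene')
im,d=viewer.get_image('top');save('t3.png',cv2.resize(im[180:260,220:380],(800,400),interpolation=cv2.INTER_CUBIC))
P,uv=pts('top',d,np.ones((384,512),bool));F=(P-O)@RF
def g(a,zl,zh,x,y):
    s=(F[:,2]>zl)&(F[:,2]<zh)&(F[:,0]>x[0])&(F[:,0]<x[1])&(F[:,1]>y[0])&(F[:,1]<y[1]);print(a,s.sum(),F[s].min(0).round(1),F[s].max(0).round(1))
g('spig',95,102,(-30,30),(-30,40));g('jaw',58,66,(-35,35),(-80,-15));g('body',66,75,(-30,30),(-30,40));g('fixed',58,64,(-30,30),(44,90))"
```

```text
t 7.7 tcp fixture [ -1.2 -88.9  81. ] toolx deg -8.44 tz [ 0.006 -0.003 -1.   ] F fix [ 9.  -8.5 -6.6] w 15.8
t 7.95 tcp fixture [ -1.2 -87.9  81. ] toolx deg -8.44 tz [ 0.005 -0.003 -1.   ] F fix [ 8.6 -7.9 -6.6] w 15.4
spig 70 [-12.5  -5.   95. ] [ 8.9 17.7 98.9]
jaw 182 [-31.9 -31.   58. ] [ 28.3 -15.1  64.6]
body 186 [-23.7 -15.   66.2] [19.2 28.  74.2]
fixed 299 [-29.9  51.7  58.1] [29.8 79.4 63.9]
```

View pics/t3.png

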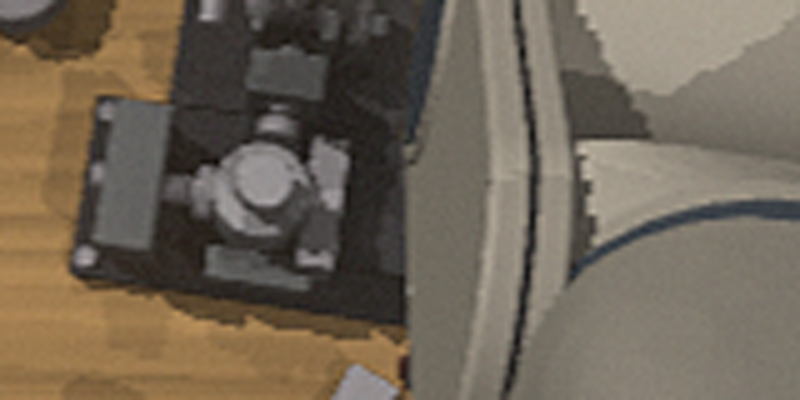

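The bush is touching the anvil (round disc at (205,190)) and stands between it and the jaw. Measured push-in is between 0.5 and 3.5 mm, so I press 3 mm further in small steps.

```bash
for k in 1; do python3 -m inch '[{"tx":0,"ty":-0.1,"tz":0,"ax":0,"ay":0,"az":0,"jaw":0},{"tx":0,"ty":-0.1,"tz":0,"ax":0,"ay":0,"az":0,"jaw":0}]' >/dev/null; python3 -c "
from h import *;st()"; python3 -m inch '[{"tx":0,"ty":-0.1,"tz":0,"ax":0,"ay":0,"az":0,"jaw":0},{"tx":0,"ty":0,"tz":0,"ax":0,"ay":0,"az":0,"jaw":0},{"tx":0,"ty":0,"tz":0,"ax":0,"ay":0,"az":0,"jaw":0}]' >/dev/null; done; python3 -c "
from h import *;st()
S=[]
for i in range(3):
  im,d=viewer.get_image('top')
  P,uv=pts('top',d,np.ones((384,512),bool));F=(P-O)@RF
  def g(zl,zh,x,y):
    s=(F[:,2]>zl)&(F[:,2]<zh)&(F[:,0]>x[0])&(F[:,0]<x[1])&(F[:,1]>y[0])&(F[:,1]<y[1]);return F[s][:,1].min(),F[s][:,1].max()
  print(np.round([g(95,102,(-30,30),(-30,40)),g(66,75,(-30,30),(-30,40)),g(58,64,(-30,30),(44,90))],1).tolist())
"
```

```text
t 8.3 tcp fixture [ -1.3 -86.2  81. ] toolx deg -8.44 tz [ 0.005 -0.003 -1.   ] F fix [  9.6 -10.6  -6.6] w 15.7
t 8.68 tcp fixture [ -1.2 -85.1  81. ] toolx deg -8.44 tz [ 0.005 -0.003 -1.   ] F fix [  9.2 -11.   -6.9] w 15.4
[[-2.5, 20.2], [-11.8, 30.5], [51.7, 79.5]]
[[-2.1, 20.2], [-11.7, 30.5], [51.5, 79.5]]
[[-2.7, 19.9], [-11.7, 30.5], [51.6, 79.4]]
```

```bash
python3 -m inch '[{"tx":0,"ty":-0.05,"tz":0,"ax":0,"ay":0,"az":0,"jaw":0},{"tx":0,"ty":0,"tz":0,"ax":0,"ay":0,"az":0,"jaw":0},{"tx":0,"ty":0,"tz":0,"ax":0,"ay":0,"az":0,"jaw":0.6},{"tx":0,"ty":0,"tz":0,"ax":0,"ay":0,"az":0,"jaw":0.6},{"tx":0,"ty":0,"tz":0,"ax":0,"ay":0,"az":0,"jaw":0.6},{"tx":0,"ty":0,"tz":0,"ax":0,"ay":0,"az":0,"jaw":0.6},{"tx":0,"ty":0,"tz":-3.5,"ax":0,"ay":0,"az":0,"jaw":0.6},{"tx":0,"ty":0,"tz":-3.5,"ax":0,"ay":0,"az":0,"jaw":0.6},{"tx":0,"ty":0,"tz":-3.5,"ax":0,"ay":0,"az":0,"jaw":0.6},{"tx":0,"ty":0,"tz":-4.5,"ax":0,"ay":0,"az":0,"jaw":0.6},{"tx":0,"ty":0,"tz":0,"ax":0,"ay":0,"az":0,"jaw":0}]'; python3 -c "
from h import *;st()
for i in range(2):
  im,d=viewer.get_image('top')
  P,uv=pts('top',d,np.ones((384,512),bool));F=(P-O)@RF
  def g(zl,zh,x,y):
    s=(F[:,2]>zl)&(F[:,2]<zh)&(F[:,0]>x[0])&(F[:,0]<x[1])&(F[:,1]>y[0])&(F[:,1]<y[1]);return F[s][:,1].min(),F[s][:,1].max()
  print(np.round([g(95,102,(-30,30),(-30,40)),g(66,75,(-30,30),(-30,40)),g(58,64,(-30,30),(44,90))],1).tolist())
"
```

```text
t: 10.2
ee_pos: [503.0, -70.4, 234.0]
orientation: [3.132, -0.232, 0.011]
ft_force: [-0.1, -0.7, -0.4]
width: 45.7
t 10.2 tcp fixture [ -2.3 -82.9 234. ] toolx deg -8.46 tz [ 0.007 -0.001 -1.   ] F fix [-0.  -0.7 -0.4] w 45.7
[[-2.2, 19.9], [-11.3, 30.5], [51.5, 79.5]]
[[-2.2, 20.2], [-11.4, 30.5], [51.6, 79.5]]
```

```bash
python3 -m inch '[{"tx":1.4,"ty":-3.2,"tz":0,"ax":0,"ay":0,"az":0,"jaw":0},{"tx":1.4,"ty":-3.2,"tz":0,"ax":0,"ay":0,"az":0,"jaw":0},{"tx":1.4,"ty":-3.2,"tz":0,"ax":0,"ay":0,"az":0,"jaw":0},{"tx":1.4,"ty":-3.2,"tz":0,"ax":0,"ay":0,"az":0,"jaw":0},{"tx":1.4,"ty":-3.3,"tz":0,"ax":0,"ay":0,"az":0,"jaw":0},{"tx":0,"ty":0,"tz":0,"ax":0,"ay":0,"az":0,"jaw":0},{"tx":0,"ty":0,"tz":3.4,"ax":0,"ay":0,"az":0,"jaw":0},{"tx":0,"ty":0,"tz":3.4,"ax":0,"ay":0,"az":0,"jaw":0},{"tx":0,"ty":0,"tz":3.6,"ax":0,"ay":0,"az":0,"jaw":0},{"tx":0,"ty":0,"tz":0,"ax":0,"ay":0,"az":0,"jaw":0},{"tx":0,"ty":0,"tz":0,"ax":0,"ay":0,"az":0,"jaw":0}]'; python3 -c "
from h import *;st()
im,d=viewer.get_image('scene');save('s3.png',cv2.resize(im[80:240,130:330],(800,640))[:600])"
```

```text
t: 11.68
ee_pos: [593.9, 78.3, 127.2]
orientation: [3.133, -0.233, -0.0]
ft_force: [0.8, 0.2, 1.1]
width: 0.8
t 11.68 tcp fixture [ 65.1  77.9 127.2] toolx deg -8.49 tz [-0. -0. -1.] F fix [0.8 0.3 1.1] w 0.8
```

View pics/s3.png

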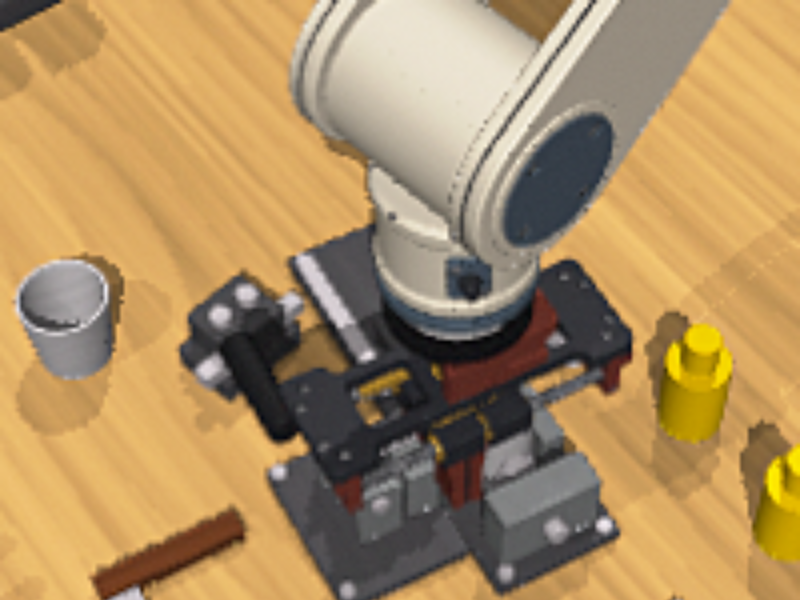

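```bash
python3 -m inch '[{"tx":0,"ty":0,"tz":-0.45,"ax":0,"ay":0,"az":0,"jaw":0},{"tx":0.2,"ty":0.9,"tz":0,"ax":0,"ay":0,"az":0,"jaw":0},{"tx":0,"ty":0.9,"tz":0,"ax":0,"ay":0,"az":0,"jaw":0},{"tx":0,"ty":0.8,"tz":0,"ax":0,"ay":0,"az":0,"jaw":0},{"tx":0,"ty":0.8,"tz":0,"ax":0,"ay":0,"az":0,"jaw":0},{"tx":0,"ty":0.8,"tz":0,"ax":0,"ay":0,"az":0,"jaw":0},{"tx":0,"ty":0.8,"tz":0,"ax":0,"ay":0,"az":0,"jaw":0}]'; python3 -c "
from h import *;st()"
```

```text
t: 12.6
ee_pos: [588.3, 28.4, 131.1]
orientation: [3.133, -0.232, -0.0]
ft_force: [0.1, 2.3, 1.1]
width: 0.3
t 12.6 tcp fixture [ 67.1  27.7 131.1] toolx deg -8.47 tz [-0. -0. -1.] F fix [-0.2  2.3  1.1] w 0.3
```

Contact with the tab (2.3 N along +y, as expected). I carry on across.

```bash
python3 -m inch '[{"tx":0,"ty":0.9,"tz":0,"ax":0,"ay":0,"az":0,"jaw":0},{"tx":0,"ty":0.9,"tz":0,"ax":0,"ay":0,"az":0,"jaw":0},{"tx":0,"ty":0.9,"tz":0,"ax":0,"ay":0,"az":0,"jaw":0},{"tx":0,"ty":0.9,"tz":0,"ax":0,"ay":0,"az":0,"jaw":0},{"tx":0,"ty":0.9,"tz":0,"ax":0,"ay":0,"az":0,"jaw":0},{"tx":0,"ty":0.9,"tz":0,"ax":0,"ay":0,"az":0,"jaw":0},{"tx":0,"ty":0.9,"tz":0,"ax":0,"ay":0,"az":0,"jaw":0},{"tx":0,"ty":0.9,"tz":0,"ax":0,"ay":0,"az":0,"jaw":0},{"tx":0,"ty":0.9,"tz":0,"ax":0,"ay":0,"az":0,"jaw":0}]'; python3 -c "
from h import *;st()"
python3 -m inch '[{"tx":0,"ty":0.7,"tz":0,"ax":0,"ay":0,"az":0,"jaw":0},{"tx":0,"ty":0.7,"tz":0,"ax":0,"ay":0,"az":0,"jaw":0},{"tx":0,"ty":0.5,"tz":0,"ax":0,"ay":0,"az":0,"jaw":0},{"tx":0,"ty":0.4,"tz":0,"ax":0,"ay":0,"az":0,"jaw":0},{"tx":0,"ty":0,"tz":0,"ax":0,"ay":0,"az":0,"jaw":0}]'; python3 -c "
from h import *;st()"
```

```text
t: 13.72
ee_pos: [576.4, -51.6, 131.1]
orientation: [3.133, -0.232, -0.0]
ft_force: [-0.3, 1.0, -0.9]
width: 0.2
t 13.72 tcp fixture [ 67.4 -53.3 131.1] toolx deg -8.46 tz [-0. -0. -1.] F fix [-0.4  0.9 -0.9] w 0.2
t: 14.35
ee_pos: [573.1, -74.2, 131.2]
orientation: [3.133, -0.232, 0.0]
ft_force: [0.2, -0.5, -0.4]
width: 0.2
t 14.35 tcp fixture [ 67.6 -76.  131.2] toolx deg -8.47 tz [ 0. -0. -1.] F fix [ 0.3 -0.5 -0.4] w 0.2
```

```bash
python3 -m inch '[{"tx":-0.5,"ty":-1.0,"tz":0,"ax":0,"ay":0,"az":0,"jaw":0},{"tx":0,"ty":0,"tz":-4,"ax":0,"ay":0,"az":0,"jaw":0},{"tx":0,"ty":0,"tz":-4,"ax":0,"ay":0,"az":0,"jaw":0.7},{"tx":0,"ty":0,"tz":-3.5,"ax":0,"ay":0,"az":0,"jaw":0.7},{"tx":0,"ty":0,"tz":0,"ax":0,"ay":0,"az":0,"jaw":0.7},{"tx":0,"ty":0,"tz":0,"ax":0,"ay":0,"az":0,"jaw":0.7}]' >/dev/null; python3 -c "
from h import *;st()
for n in('scene','top','wrist'):
  im,d=viewer.get_image(n);save(n+'4.png',im)
  P,uv=pts(n,d,np.ones((384,512),bool));F=(P-O)@RF
  def g(a,zl,zh,x,y):
    s=(F[:,2]>zl)&(F[:,2]<zh)&(F[:,0]>x[0])&(F[:,0]<x[1])&(F[:,1]>y[0])&(F[:,1]<y[1]);Q=F[s];print(n,a,len(Q),*( [np.percentile(Q,p,axis=0).round(1).tolist() for p in (2,50,98)] if len(Q) else []))
  g('tabL',130,150,(45,105),(20,60));g('tabR',128,152,(50,105),(-115,-60));g('handle',180,203,(125,175),(-50,50))
a=cv2.imread('pics/scene4.png')[100:240,150:320];b=cv2.imread('pics/wrist4.png')
cv2.imwrite('pics/c4.png',np.hstack([cv2.resize(a,(400,330)),cv2.resize(b,(400,330))]))"
```

```text
t 15.1 tcp fixture [ 61.8 -65.3 245.4] toolx deg -8.44 tz [-0.001  0.    -1.   ] F fix [-0.1  0.1 -0.1] w 37.0
scene tabL 0
scene tabR 118 [59.1, -99.1, 130.0] [87.4, -89.9, 144.9] [100.5, -76.8, 150.8]
scene handle 282 [140.6, -31.4, 182.3] [151.9, 6.6, 195.3] [160.6, 35.5, 199.9]
top tabL 0
top tabR 0
top handle 367 [136.0, -31.7, 186.1] [142.7, 2.1, 195.9] [154.9, 35.0, 199.3]
wrist tabL 0
wrist tabR 828 [54.0, -97.4, 129.6] [81.9, -89.5, 147.8] [96.3, -75.2, 150.4]
wrist handle 3538 [135.7, -32.1, 187.8] [142.8, 2.7, 197.6] [154.6, 33.8, 200.2]
```

View pics/c4.png

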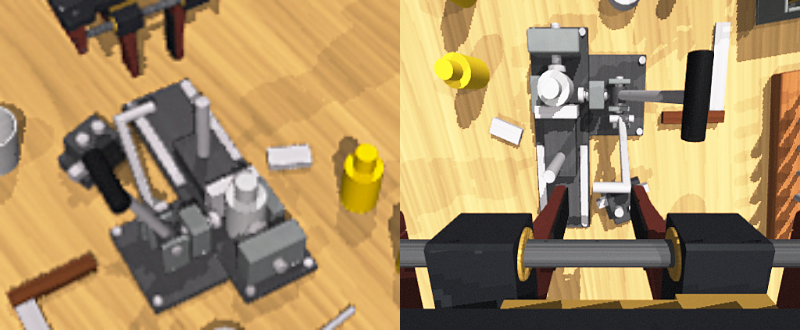

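The catch is flipped: the tab is now at y≈-92, z≈143, which is about 1.33 rad. The lever is still at rest. Next is the handle, gripped off-centre at y≈+22 to clear the lever rod.

```bash
python3 -m inch '[{"tx":2.8,"ty":-2.9,"tz":0,"ax":0,"ay":0,"az":0,"jaw":0.7},{"tx":2.8,"ty":-2.9,"tz":0,"ax":0,"ay":0,"az":0,"jaw":0.7},{"tx":2.8,"ty":-2.9,"tz":0,"ax":0,"ay":0,"az":0,"jaw":0.7},{"tx":0,"ty":0,"tz":0,"ax":0,"ay":0,"az":0,"jaw":0.7},{"tx":0,"ty":0,"tz":0,"ax":0,"ay":0,"az":0,"jaw":0.7}]'>/dev/null; python3 -c "
from h import *;st()"; python3 -m inch '[{"tx":0,"ty":0,"tz":2.5,"ax":0,"ay":0,"az":0,"jaw":0.7},{"tx":0,"ty":0,"tz":2.5,"ax":0,"ay":0,"az":0,"jaw":0.7},{"tx":0,"ty":0,"tz":2.6,"ax":0,"ay":0,"az":0,"jaw":0.7},{"tx":0,"ty":0,"tz":0,"ax":0,"ay":0,"az":0,"jaw":0.7},{"tx":0,"ty":0,"tz":0,"ax":0,"ay":0,"az":0,"jaw":0.7}]'>/dev/null; python3 -c "
from h import *;st()"; python3 -m inch '[{"tx":0,"ty":0,"tz":0,"ax":0,"ay":0,"az":0,"jaw":0},{"tx":0,"ty":0,"tz":0,"ax":0,"ay":0,"az":0,"jaw":0},{"tx":0,"ty":0,"tz":0,"ax":0,"ay":0,"az":0,"jaw":0},{"tx":0,"ty":0,"tz":0,"ax":0,"ay":0,"az":0,"jaw":0},{"tx":0,"ty":0,"tz":0,"ax":0,"ay":0,"az":0,"jaw":0},{"tx":0,"ty":0,"tz":0,"ax":0,"ay":0,"az":0,"jaw":0}]'>/dev/null; python3 -c "
from h import *;st()"
```

```text
t 15.88 tcp fixture [145.1  21.3 244.8] toolx deg -8.45 tz [-0.003 -0.    -1.   ] F fix [ 0.2 -1.2 -0.6] w 61.5
t 16.5 tcp fixture [146.3  21.1 171.1] toolx deg -8.51 tz [ 0.001 -0.    -1.   ] F fix [ 0.4 -0.4  0.4] w 61.6
t 17.25 tcp fixture [146.7  21.7 170.3] toolx deg -8.47 tz [ 0.001 -0.    -1.   ] F fix [ 2.4  0.7 -0.4] w 21.7
```

```bash
python3 -m inch '[{"tx":-0.7,"ty":0,"tz":-0.27,"ax":0,"ay":0,"az":0,"jaw":0},{"tx":-0.71,"ty":0,"tz":-0.24,"ax":0,"ay":0,"az":0,"jaw":0},{"tx":-0.72,"ty":0,"tz":-0.2,"ax":0,"ay":0,"az":0,"jaw":0},{"tx":-0.73,"ty":0,"tz":-0.17,"ax":0,"ay":0,"az":0,"jaw":0},{"tx":-0.74,"ty":0,"tz":-0.13,"ax":0,"ay":0,"az":0,"jaw":0},{"tx":-0.74,"ty":0,"tz":-0.1,"ax":0,"ay":0,"az":0,"jaw":0}]'>/dev/null; python3 -c "
from h import *;st()";python3 -m inch '[{"tx":-0.75,"ty":0,"tz":-0.06,"ax":0,"ay":0,"az":0,"jaw":0},{"tx":-0.75,"ty":0,"tz":-0.02,"ax":0,"ay":0,"az":0,"jaw":0},{"tx":-0.75,"ty":0,"tz":0.02,"ax":0,"ay":0,"az":0,"jaw":0},{"tx":-0.75,"ty":0,"tz":0.06,"ax":0,"ay":0,"az":0,"jaw":0},{"tx":-0.74,"ty":0,"tz":0.1,"ax":0,"ay":0,"az":0,"jaw":0},{"tx":-0.74,"ty":0,"tz":0.13,"ax":0,"ay":0,"az":0,"jaw":0}]'>/dev/null; python3 -c "
from h import *;st()"
```

```text
t 18.0 tcp fixture [105.8  21.7 183.8] toolx deg -8.46 tz [ 0.008 -0.001 -1.   ] F fix [ 6.9 -1.4  6. ] w 21.5
t 18.75 tcp fixture [ 60.8  22.1 181.2] toolx deg -8.47 tz [ 0.008  0.001 -1.   ] F fix [6.9 1.7 0.8] w 21.2
```

```bash
python3 -m inch '[{"tx":-0.73,"ty":0,"tz":0.17,"ax":0,"ay":0,"az":0,"jaw":0},{"tx":-0.5,"ty":0,"tz":0.14,"ax":0,"ay":0,"az":0,"jaw":0},{"tx":0,"ty":0,"tz":0,"ax":0,"ay":0,"az":0,"jaw":0}]'>/dev/null; python3 -c "
from h import *;st()";python3 -m inch '[{"tx":-0.22,"ty":0,"tz":0.06,"ax":0,"ay":0,"az":0,"jaw":0},{"tx":0,"ty":0,"tz":0,"ax":0,"ay":0,"az":0,"jaw":0}]'>/dev/null; python3 -c "
from h import *;st()";python3 -m inch '[{"tx":-0.2,"ty":0,"tz":0.06,"ax":0,"ay":0,"az":0,"jaw":0},{"tx":0,"ty":0,"tz":0,"ax":0,"ay":0,"az":0,"jaw":0}]'>/dev/null; python3 -c "
from h import *;st()"
```

```text
t 19.12 tcp fixture [ 48.   22.1 177.8] toolx deg -8.46 tz [ 0.007  0.001 -1.   ] F fix [4.5 3.2 4.9] w 21.4
t 19.38 tcp fixture [ 46.1  22.1 177.4] toolx deg -8.47 tz [ 0.007  0.001 -1.   ] F fix [5.6 3.8 6.2] w 21.2
t 19.62 tcp fixture [ 44.3  22.1 176.8] toolx deg -8.47 tz [ 0.008  0.001 -1.   ] F fix [5.4 3.2 5. ] w 21.1
```

```bash
python3 -m inch '[{"tx":-0.15,"ty":0,"tz":0.05,"ax":0,"ay":0,"az":0,"jaw":0},{"tx":0,"ty":0,"tz":0,"ax":0,"ay":0,"az":0,"jaw":0}]'>/dev/null; python3 -c "
from h import *;st()";python3 -m inch '[{"tx":-0.15,"ty":0,"tz":0.05,"ax":0,"ay":0,"az":0,"jaw":0},{"tx":0,"ty":0,"tz":0,"ax":0,"ay":0,"az":0,"jaw":0},{"tx":0,"ty":0,"tz":0,"ax":0,"ay":0,"az":0,"jaw":0}]'>/dev/null; python3 -c "
from h import *;st()
for n in('scene','top'):
  im,d=viewer.get_image(n);save(n+'5.png',im)
  P,uv=pts(n,d,np.ones((384,512),bool));F=(P-O)@RF
  def g(a,zl,zh,x,y):
    s=(F[:,2]>zl)&(F[:,2]<zh)&(F[:,0]>x[0])&(F[:,0]<x[1])&(F[:,1]>y[0])&(F[:,1]<y[1]);Q=F[s];print(n,a,len(Q),*( [np.percentile(Q,p,axis=0).round(1).tolist() for p in (2,50,98)] if len(Q) else []))
  g('tabR',128,152,(50,105),(-115,-60));g('handle',183,207,(20,75),(-40,8));g('spig',93,102,(-30,30),(-30,40))
a=cv2.imread('pics/scene5.png')[100:240,150:320];b=cv2.imread('pics/top5.png')[120:260,210:380]
cv2.imwrite('pics/c5.png',np.hstack([cv2.resize(a,(400,330)),cv2.resize(b,(400,330))]))"
```

```text
t 19.88 tcp fixture [ 44.   22.2 176.7] toolx deg -8.46 tz [ 0.01  0.   -1.  ] F fix [8.9 3.1 4.4] w 21.4
t 20.25 tcp fixture [ 43.6  22.2 176.6] toolx deg -8.46 tz [ 0.012  0.    -1.   ] F fix [11.8  2.3  4.4] w 21.7
scene tabR 41 [92.7, -95.6, 129.0] [98.2, -84.5, 138.6] [100.8, -74.7, 148.7]
scene handle 0
scene spig 65 [-9.5, -3.1, 93.3] [1.2, 7.5, 95.5] [11.9, 19.3, 98.6]
top tabR 0
top handle 0
top spig 0
```

View pics/c5.png

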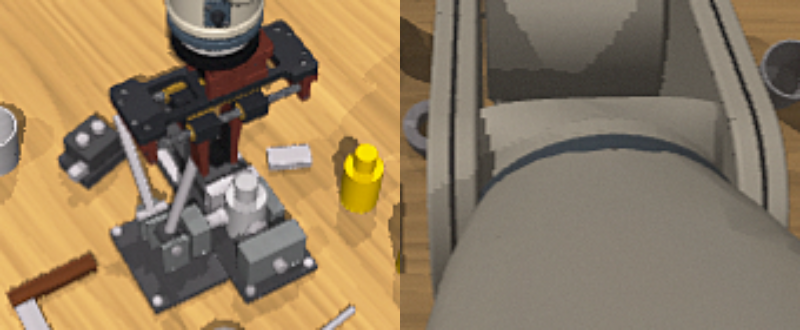

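The lever is at its end stop: it stopped advancing while the force rose from 5 to 12 N. The bush is upright and the catch is still flipped over. Handing in while holding.

```bash
python3 -m inch '[{"tx":0,"ty":0,"tz":0,"ax":0,"ay":0,"az":0,"jaw":0},{"tx":0,"ty":0,"tz":0,"ax":0,"ay":0,"az":0,"jaw":0},{"tx":0,"ty":0,"tz":0,"ax":0,"ay":0,"az":0,"jaw":0},{"tx":0,"ty":0,"tz":0,"ax":0,"ay":0,"az":0,"jaw":0}]'>/dev/null; python3 -c "
from h import *;st();print(ctrl.close_job())"
```

```text
t 20.85 tcp fixture [ 43.6  22.2 176.6] toolx deg -8.46 tz [ 0.012  0.    -1.   ] F fix [12.   2.   4.6] w 21.2
the job is handed in; nothing more can be done
None
```

I clamped the bush and handed the job in at about 21 s, with the fingers still holding the lever at its end stop. No verdict came back, so these are my own last checks.

- **Jaw:** I slid it by its post until the bush had pushed the anvil in. The push-in came out at about 3.4 mm by camera and 4.5–6 mm by force. These disagree somewhat, but both are well over the 2 mm needed. After I let go of the post, the bush stayed in the same place.
- **Catch:** I pushed it over the top with closed fingers. Its tab was then at y ≈ -92 mm, about 1.33 rad, and the lever was still at rest.
- **Lever:** I gripped the cross-bar off-centre to clear the rod and pulled it along its arc to the stop. It stopped advancing at about 0.7 rad while the force rose from 5 to 12 N. At hand-in the arm was still, with about 12 N on the fingers against the spring.
- **Bush:** In the last scene picture it stands upright in its seat, with the catch still over. I did not see any bystander disturbed. The top camera was blocked by the arm at the end, so I could not check the handle or the bush from there. Nor did I measure the ram nose's contact with the bush directly.

The first move call was refused because each row needs all seven values; nothing moved.

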